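# Fit the filter-well cover and hold it shut

### The job

Close the filter well of the lab vacuum unit: set the loose aluminium cover into the well, rim down with its fastener on top, and only then, with the cover sitting in the well, turn the wing of its quarter-turn fastener clockwise until it lines up with the two black marks on the unit, so that the key under the cover can drop into its slot. Then press the cover all the way down against the springy rubber seal until it is flush with the top of the unit and finish while still holding it pressed there (do not let go). Leave the jars, dishes, tube rack and bottle standing where they are.

Things in the scene. Friction and masses are not known exactly. Their poses are not given: they have to be found in the camera images.
- pump: Fixed vacuum unit: grey box, white top plate, 240 (x) x 200 (y) x 85 mm high. Origin: centre of its underside on the bench, z up. In the middle of its top is the well, an opening 114 (x) x 88 (y) mm, 21 mm deep, with a 4 mm bevel at its mouth. Two black marks (30 x 5 mm) on the top lie along the unit's x axis, one at each x end of the well.
- well (a point): Centre of the well's floor, 64 mm above the bench, 21 mm below the unit's top; axes parallel to the unit's: x along the well's long side, through both marks. On the floor's middle stands a fixed block 52 x 30 x 10 mm with a slot 36 (along x) x 12 mm through it for the fastener's key. The rubber seal lies around it, under the cover's rim.
- seal (a joint): Squash of the springy rubber seal on the well's floor, m: 0 = free (its top 4 mm above the floor), 0.004 = fully squashed (level with the floor, hard stop). It pushes up with about 5 N when free, rising to 10 N fully squashed.
- cover: Loose aluminium cover 110 (x) x 84 (y) x 21 mm: 5 mm plate on a 16 mm deep rim; about 0.26 kg. Starts rim down on the bench. Origin: centre of the rim's lower face, z up. Fits the well either way round, 2 mm play a side. Height of the rim over the well's floor: 8 mm with the key across the slot (rests on the block), 4 mm with the key in line (rests on the seal), 0 pressed home (plate flush).
- fastener (a joint): Angle of the quarter-turn fastener in the cover, rad, growing clockwise seen from above, range 0 to 1.75: 0 = wing across the cover (along its y), 1.571 = wing along the cover's x, in line with slot and marks once the cover is in the well. Starts at 0.2 to 0.6. Friction about 0.06 N m; stays where left, no detent.
- wing (a point): Middle of the fastener's steel wing, on the cover's centre line 34.5 mm above the cover's origin; x along the wing, z up. The wing is an upright bar 34 long x 10 wide x 25 mm high, from 1 to 26 mm above the plate; the cover can be lifted by it. Below the plate, parallel to the wing, is the key, 30 x 6 x 5 mm, its underside 2 mm above the rim's lower face.
- jar_a: Bystander: white jar with a black lid, 64 mm across, 100 mm high; origin at the centre of its underside.
- jar_b: Bystander: second white jar with a black lid, 64 mm across, 100 mm high; origin at the centre of its underside.
- dish_a: Bystander: shallow glass dish, 90 mm across, 16 mm high; origin at the centre of its underside.
- dish_b: Bystander: second shallow glass dish, 90 mm across, 16 mm high; origin at the centre of its underside.
- rack: Bystander: grey plastic tube rack 50 (x) x 90 (y) x 35 mm; origin at the centre of its underside.
- wash: Bystander: white bottle, 68 mm across, 170 mm high; origin at the centre of its underside.
Things that resemble listed ones, but are neither listed nor needed, are in the scene too. Of the things like the cover, leave any that is orange; of the rest the smaller one is meant.

How it is judged:
By the outcome, as a careful person would: the job done as asked, in the order asked, and still so for the second after the job is handed in, while the arm keeps its last pose, push and grip.
It also fails if it takes over 48 s, if anything falls off the work surface, if the arm or the gripper's body presses on something with over 40 N, if the wrist force passes 120 N, or if a joint passes its speed limit or range.

### The arm

A 6-joint arm with a two-finger parallel gripper is mounted at the origin on the work surface. World frame = base frame: x ahead of the robot, y to its left, z up, the work surface at z = 0. Lengths are in mm, angles in degrees, forces in N, time in s.
With the tool pointing down it reaches from about 300 to 1000 mm from the base axis. Payload 5.1 kg.
Tool frame: the origin (TCP) lies at the very end of the fingers, on their centre line; the grasp point (between the pads) lies 19 mm behind it; x points along the fingers, z is the direction in which the jaws open and shut, and the axes are right-handed (so a half turn about x gives the same grasp; the last joint's range is limited). The gripper opens to 95 mm and grips with 3 to 60 N. Pads are 20 mm wide; open, the fingers measure 119 mm over their backs; the gripper's body (75 mm by 180 mm) begins 59 mm behind the grasp point.
Start: joints at [70.439, 7.093, 94.555, -0, 78.352, -4.733], TCP at [166.37, 628.335, 214.656] pointing down, gripper open.
Joint ranges: [-149.61, 149.61], [-58.7, 133.49], [1.44, 155.28], [-77.14, 257.14], [18.33, 153.61], [-166.67, 166.67]. Speed limits (degrees/s): [147.25, 147.25, 180, 180, 180, 180].

### API

Orientations are given as [roll, pitch, yaw] about the fixed x, y, z axes, in that order (R = Rz(yaw) Ry(pitch) Rx(roll)).
In Python, from cell import r, vision, workorder gives the robot as it stands.
- The arm moves only by the tool move_arm, never from a script. Its argument "moves" is a list of rows, each an object with "xyz": the shift along the tool's x, y, z in cm, a list of three; "roll": the turn about the tool's x in rad; "fingers": the opening, from 0 (shut) to 1 (fully open). In form: [{"xyz": [x, y, z], "roll": roll, "fingers": fingers}, ...]. A call has 1 to 5 rows; each row is the pose to reach, as a shift and turn from the pose measured when the call began, along the tool's axes at that moment; what a row does not reach only later rows make up. A row lasts 1/8 s, in which the tool goes at most 62.5 mm and 10.7 degrees, less where a joint would pass 70% of its speed; a pose out of reach is approached as far as the arm can. A call with a gripper value outside its range is refused whole. The fingers move at their own pace and stop on an object; the grip force is fixed at half the most. Time passes only in rows, so rows that repeat a pose let the fingers close. It gives the time, the measured TCP pose, the force and the opening at its end, in the units of the state.
- r.observe(): the state, without advancing time (a new reading comes with each control period).
- vision.snapshot(name): name is "scene" or "top" or "wrist"; returns a dict with "img" (400x640x3 uint8, blue, green, red), "intrinsics" (3x3 intrinsics, pixels), "cam_to_world" (4x4, takes a point from camera to world coordinates); the wrist camera has in their place "tool_from_camera" (4x4, takes a point from camera to tool coordinates, whose origin is the TCP and whose axes are the tool frame's). Camera axes: x right, y up, looking along -z (the intrinsics and any distortion apply to the point x, -y, -z); pixel columns grow to the right and rows downward; lengths in mm; the calibration is good to about 2 mm. The wrist camera is an equidistant fisheye: a pixel r from the principal point sees the ray r / f radians off the axis. A picture is of the moment at which its call begins: read the wrist's pose just before it. There is no depth.
- workorder.finish_job(): hands the job in, once; it reports no verdict.
The state is a dict: "clock": time; "qpos": joint angles; "joint_vel": joint speeds; "joint_efforts": joint torques, N m; "tool_pos": TCP position; "orientation": TCP orientation; "ft_force": force on the tool from outside, world axes, zero at the start; "moment": the same for the moment, N m; "gripper_width": finger opening in mm.
Only numpy, scipy, OpenCV 4.12 (cv2) and the standard library are available. Lean on these libraries where they do the work, as an engineer would, in place of code of your own. Each camera call takes 0.05 s, during which the arm holds its last target.

## Working session

There is one attempt and no reset: what is moved stays moved. The work goes in short steps, Python scripts to look and compute and a tool call to move; the robot and the scene stay as the last step left them, time stands still between calls to the robot, and variables do not carry over. Pictures are saved under pics/ and viewed, and the job is handed in when it is done.

Besides the shell and the picture viewer there is one more tool, called after "Emit:" as name(argument=value, ...), one argument or row to a line, values as JSON. move_arm: Moves the arm, as the interface text tells. Its arguments: {"type":"object","properties":{"moves":{"type":"array"}},"required":["moves"]}

```bash
mkdir -p pics; ls; cat > h.py <<'E'
import numpy as np, cv2
from cell import r, vision, workorder
from scipy.spatial.transform import Rotation as R
def snap(n,f):
    s=vision.snapshot(n); cv2.imwrite('pics/'+f,s['img']); return s
def ray(s,px,z,T=None):
    # pinhole -> world at height z
    K=np.array(s['intrinsics']);T=np.array(s['cam_to_world'])
    d=np.linalg.inv(K)@[px[0],px[1],1]; d=np.array([d[0],-d[1],-d[2]])
    d=T[:3,:3]@d; o=T[:3,3]; return o+d*(z-o[2])/d[2]
def proj(s,p):
    K=np.array(s['intrinsics']);T=np.linalg.inv(np.array(s['cam_to_world']))
    c=T[:3,:3]@np.array(p)+T[:3,3]; c=np.array([c[0],-c[1],-c[2]]); u=K@c; return u[:2]/u[2]
E
python3 - <<'E'
from h import *
import pickle
o=r.observe();print(o)
for n in("scene","top","wrist"):
    s=snap(n,n+'0.png'); pickle.dump(s,open(n+'0.pkl','wb')); print(n,{k:np.round(v,3).tolist() for k,v in s.items() if k!='img'})
E
```

```text
pics
{'clock': 0.0, 'qpos': array([ 7.04398206e+01,  7.13341405e+00,  9.46351378e+01, -2.14468159e-03,
        7.83518696e+01, -4.73270660e+00]), 'joint_vel': array([-0.01138046, -0.08929791, -0.00995182,  0.03311398,  0.06703071,
        0.05078029]), 'joint_efforts': array([-3.11825188e-04, -4.17601275e+01, -3.59936035e+01,  7.74304778e-02,
        4.91301797e-02, -1.75535988e-04]), 'tool_pos': array([166.16019416, 627.72543086, 213.37709005]), 'orientation': array([ 176.2661689 ,   89.87956021, -108.56086863]), 'ft_force': array([-0.58061446,  0.1616189 ,  0.03253393]), 'moment': array([ 0.04242038, -0.042171  , -0.01446197]), 'gripper_width': 95.10029071519776}
scene {'intrinsics': [[400.408, 0.0, 322.675], [0.0, 400.408, 201.192], [0.0, 0.0, 1.0]], 'cam_to_world': [[-0.309, -0.763, 0.567, 1102.282], [0.951, -0.253, 0.177, 267.491], [0.008, 0.594, 0.804, 882.544], [0.0, 0.0, 0.0, 1.0]]}
top {'intrinsics': [[495.426, 0.0, 321.471], [0.0, 495.426, 195.438], [0.0, 0.0, 1.0]], 'cam_to_world': [[-0.01, 0.996, -0.09, 429.16], [-1.0, -0.009, 0.009, 87.978], [0.009, 0.09, 0.996, 1486.041], [0.0, 0.0, 0.0, 1.0]]}
wrist {'intrinsics': [[309.707, 0.0, 320.089], [0.0, 309.707, 203.344], [0.0, 0.0, 1.0]], 'tool_from_camera': [[-0.0, 0.281, -0.96, -169.854], [0.0, 0.96, 0.281, 80.597], [1.0, -0.0, -0.0, 0.457], [0.0, 0.0, 0.0, 1.0]]}
```

View pics/top0.png

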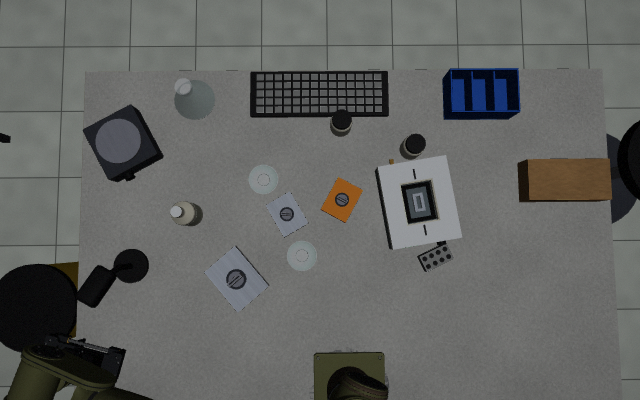

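View pics/scene0.png

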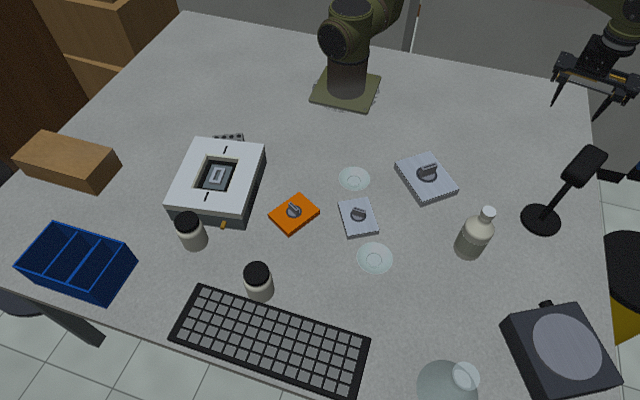

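View pics/wrist0.png

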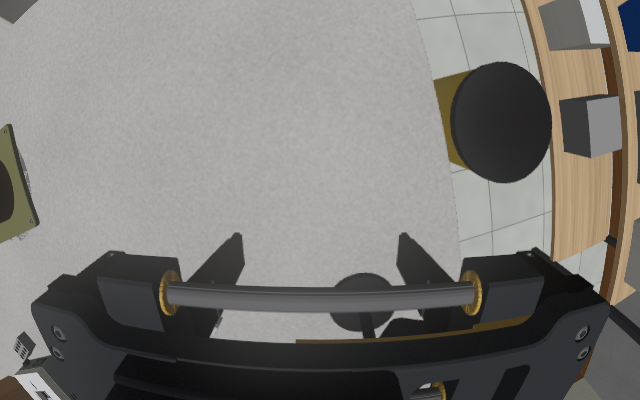

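Candidates for the cover in the top view are the orange one at (342,200), which is rejected, the larger grey one at (237,279), and the smaller grey one at (287,214), which I choose. Next I check it in a close crop and measure its size.

```bash
python3 - <<'E'
from h import *
import pickle
s=pickle.load(open('top0.pkl','rb'));im=s['img']
a=cv2.resize(im[180:320,200:330],None,fx=5,fy=5,interpolation=cv2.INTER_CUBIC)[:600]
b=cv2.resize(im[145:285,365:475],None,fx=4,fy=4,interpolation=cv2.INTER_CUBIC)
cv2.imwrite('pics/ca.png',a);cv2.imwrite('pics/cb.png',b)
t=pickle.load(open('scene0.pkl','rb'));
cv2.imwrite('pics/cc.png',cv2.resize(t['img'][120:280,260:480],None,fx=3.6,fy=3.6,interpolation=cv2.INTER_CUBIC))
E
```

```text
(no output)
```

View pics/ca.png

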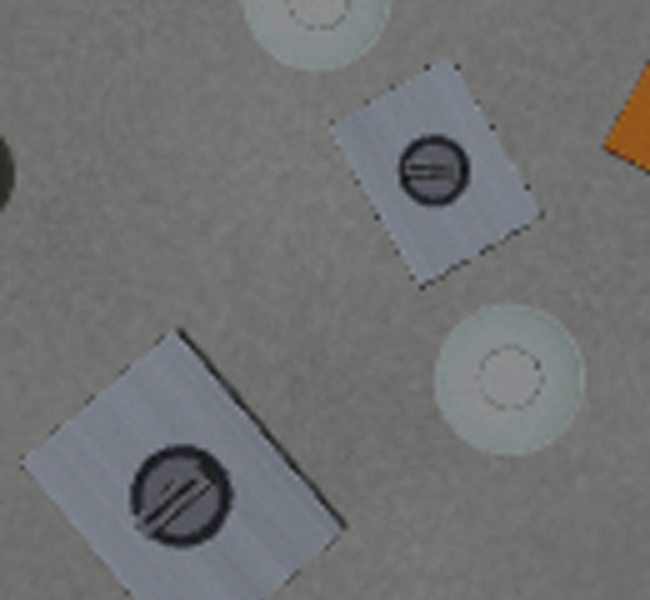

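View pics/cb.png

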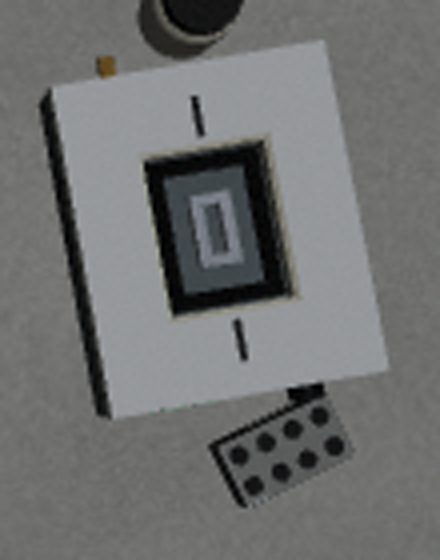

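View pics/cc.png

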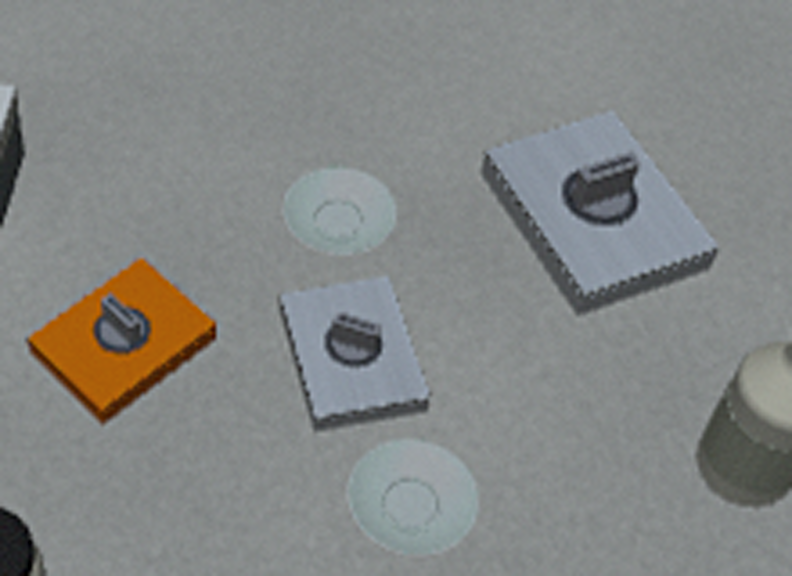

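```bash
python3 - <<'E'
from h import *
import pickle
s=pickle.load(open('top0.pkl','rb'))
def f(pts,sc,off,z): return np.array([ray(s,((u+.5)/sc-.5+off[0],(v+.5)/sc-.5+off[1]),z)[:2] for u,v in pts])
def rep(n,P):
    print(n,np.round(P,1).tolist(),'c',P.mean(0).round(1)); 
    for i in range(len(P)):
        d=P[(i+1)%len(P)]-P[i]; print('  len %.1f ang %.1f'%(np.hypot(*d),np.degrees(np.arctan2(d[1],d[0]))))
rep('cover',f([(333,124),(453,61),(542,214),(423,287)],5,(200,180),21))
rep('wing',f([(405,170),(455,170)],5,(200,180),47))
rep('unit',f([(50,90),(325,41),(388,368),(108,417)],4,(365,145),85))
rep('well',f([(146,158),(266,138),(298,297),(172,317)],4,(365,145),85))
rep('marks',f([(196,98),(201,135),(237,321),(243,360)],4,(365,145),85))
rep('block',f([(190,195),(230,190),(241,264),(202,269)],4,(365,145),74))
rep('dishb',f([(437,380),(583,380)],5,(200,180),16))
rep('disha',f([(243,0),(388,0)],5,(200,180),16))
t=pickle.load(open('scene0.pkl','rb'))
def g(pts,z): return np.array([ray(t,((u+.5)/3.6-.5+260,(v+.5)/3.6-.5+120),z)[:2] for u,v in pts])
rep('cover scene',g([(281,295),(388,278),(428,402),(315,420)],21))
rep('wing scene',g([(338,316),(379,329)],47))
o=r.observe()
Rt=R.from_euler('xyz',o['orientation'],degrees=True).as_matrix();print(Rt.round(3))
E
```

```text
cover [[536.4, 238.1], [573.3, 166.9], [482.0, 114.8], [439.7, 185.2]] c [507.8 176.3]
  len 80.2 ang -62.6
  len 105.2 ang -150.2
  len 82.1 ang 121.0
  len 110.3 ang 28.7
wing [[507.3, 193.7], [507.1, 164.6]] c [507.2 179.2]
  len 29.0 ang -90.5
  len 29.0 ang 89.5
unit [[635.6, -85.0], [669.4, -283.0], [435.4, -320.0], [403.0, -121.3]] c [ 535.8 -202.3]
  len 200.9 ang -80.3
  len 236.9 ang -171.0
  len 201.4 ang 99.3
  len 235.4 ang 8.9
well [[586.1, -152.5], [599.7, -238.6], [486.1, -257.9], [472.8, -168.2]] c [ 536.2 -204.3]
  len 87.1 ang -81.0
  len 115.2 ang -170.3
  len 90.7 ang 98.4
  len 114.4 ang 7.9
marks [[628.9, -189.3], [602.3, -192.2], [469.6, -214.1], [442.0, -217.6]] c [ 535.7 -203.3]
  len 26.8 ang -173.9
  len 134.5 ang -170.6
  len 27.8 ang -172.8
  len 189.0 ang 8.6
block [[560.4, -185.3], [563.7, -214.1], [510.5, -220.5], [507.2, -192.5]] c [ 535.5 -203.1]
  len 29.0 ang -83.4
  len 53.6 ang -173.2
  len 28.2 ang 96.8
  len 53.7 ang 7.7
dishb [[385.0, 177.4], [384.2, 91.4]] c [384.6 134.4]
  len 86.0 ang -90.6
  len 86.0 ang 89.4
disha [[611.5, 292.3], [610.7, 205.9]] c [611.1 249.1]
  len 86.5 ang -90.5
  len 86.5 ang 89.5
cover scene [[482.9, 115.9], [442.4, 187.6], [540.0, 241.3], [579.3, 169.7]] c [511.2 178.6]
  len 82.3 ang 119.5
  len 111.5 ang 28.8
  len 81.7 ang -61.3
  len 110.5 ang -150.9
wing scene [[506.6, 164.4], [508.4, 195.0]] c [507.5 179.7]
  len 30.7 ang 86.7
  len 30.7 ang -93.3
[[-0.001 -0.967  0.256]
 [-0.002  0.256  0.967]
 [-1.     0.    -0.002]]
```

```bash
cat >> h.py <<'E'
def go(p,jaw):
    o=r.observe();M=R.from_euler('xyz',o['orientation'],degrees=True).as_matrix()
    cur=np.degrees(np.arctan2(M[1,2],M[0,2])); d=(jaw-cur+180)%360-180
    sh=M.T@(np.array(p,float)-o['tool_pos'])/10
    print('t',round(o['clock'],2),'pos',o['tool_pos'].round(1),'jaw',cur.round(1),'q',o['qpos'].round(0),'F',o['ft_force'].round(1),'M',o['moment'].round(2),'w',round(o['gripper_width'],1))
    print('shift cm',sh.round(2),'roll',round(-np.radians(d),3),'tilt',M[:,0].round(3))
E
python3 -c "
from h import *
go((508,179,120),-1)"
```

```text
t 0.15 pos [166.2 627.9 213.7] jaw 75.2 q [70.  7. 95. -0. 78. -5.] F [-0.  -0.2  0.6] M [-0.02 -0.02 -0.03] w 95.1
shift cm [  9.42 -44.53 -34.63] roll 1.329 tilt [-0.001 -0.002 -1.   ]
```

Emit:
move_arm(
  moves=[
    {"xyz": [0,-3,-2.5],"roll": 0.1,"fingers": 0.6},
    {"xyz": [0,-7.5,-6],"roll": 0.25,"fingers": 0.6},
    {"xyz": [1,-12,-9.5],"roll": 0.4,"fingers": 0.6},
    {"xyz": [2,-16.5,-13],"roll": 0.55,"fingers": 0.6},
    {"xyz": [3,-21,-16.5],"roll": 0.7,"fingers": 0.6},
  ],
)

```text
clock: 0.78
tool_pos: [327.6, 412.9, 183.4]
orientation: [-139.5, 89.9, -104.7]
ft_force: [0.8, 0.3, -0.1]
gripper_width: 57.5
```

```bash
python3 -c "
from h import *
go((508,179,120),-1)"
```

```text
t 0.78 pos [327.6 412.9 183.4] jaw 34.8 q [ 46.  -7. 112.  -0.  75.  11.] F [ 0.8  0.3 -0.1] M [-0.05  0.02 -0.05] w 57.5
shift cm [  6.37 -29.49   1.46] roll 0.625 tilt [-0.    -0.002 -1.   ]
```

Emit:
move_arm(
  moves=[
    {"xyz": [1.3,-6,0.3],"roll": 0.13,"fingers": 0.6},
    {"xyz": [2.6,-12,0.6],"roll": 0.27,"fingers": 0.6},
    {"xyz": [4,-18,0.9],"roll": 0.4,"fingers": 0.6},
    {"xyz": [5.2,-24,1.2],"roll": 0.53,"fingers": 0.6},
    {"xyz": [6.4,-29.5,1.5],"roll": 0.625,"fingers": 0.6},
  ],
)

```text
clock: 1.4
tool_pos: [509.2, 177.3, 119.2]
orientation: [-101.8, 89.9, -103.0]
ft_force: [0.3, 0.7, 0.2]
gripper_width: 57.3
```

Emit:
move_arm(
  moves=[
    {"xyz": [0,0,0],"roll": 0,"fingers": 0.6},
  ],
)

```text
clock: 1.52
tool_pos: [509.9, 174.4, 117.9]
orientation: [-135.5, 89.8, -137.0]
ft_force: [-0.6, -0.1, -0.5]
gripper_width: 56.6
```

```bash
python3 -c "
from h import *
import pickle
go((508,179,120),-1)
o=r.observe();s=snap('wrist','w1.png');pickle.dump((o,s),open('w1.pkl','wb'))"
```

```text
t 1.52 pos [509.9 174.4 117.9] jaw -1.5 q [ 13.  -2. 114.  -0.  69.  15.] F [-0.6 -0.1 -0.5] M [-0.1   0.08  0.01] w 56.6
shift cm [-0.21  0.45 -0.2 ] roll -0.009 tilt [-0.003 -0.002 -1.   ]
```

View pics/w1.png

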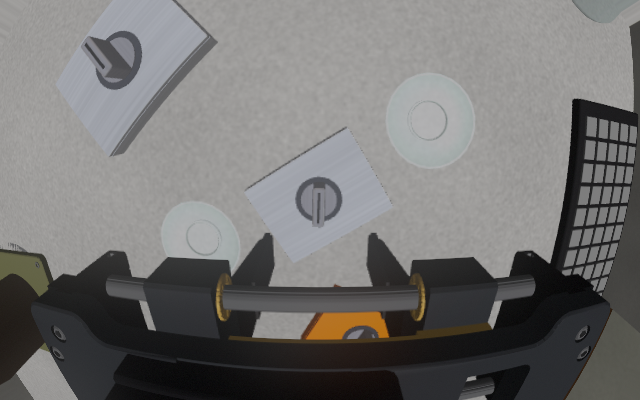

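```bash
cat >> h.py <<'E'
def fish(o,s,px,z):
    K=np.array(s['intrinsics']);T=np.array(s['tool_from_camera'])
    a=np.array([(px[0]-K[0,2]),(px[1]-K[1,2])])/K[0,0]; th=np.hypot(*a)
    d=np.array([np.sin(th)*a[0]/th,-np.sin(th)*a[1]/th,-np.cos(th)])
    M=R.from_euler('xyz',o['orientation'],degrees=True).as_matrix()
    c=o['tool_pos']+M@T[:3,3]; d=M@T[:3,:3]@d
    return c+d*(z-c[2])/d[2]
def rep(n,P):
    P=np.array(P)[:,:2]
    print(n,np.round(P,1).tolist(),'c',P.mean(0).round(1)); 
    for i in range(len(P)):
        d=P[(i+1)%len(P)]-P[i]; print('  len %.1f ang %.1f'%(np.hypot(*d),np.degrees(np.arctan2(d[1],d[0]))))
E
python3 -c "
from h import *
s=cv2.imread('pics/w1.png')[115:275,230:410]
cv2.imwrite('pics/w1c.png',cv2.resize(s,None,fx=3.7,fy=3.7,interpolation=cv2.INTER_CUBIC))"
```

```text
(no output)
```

View pics/w1c.png

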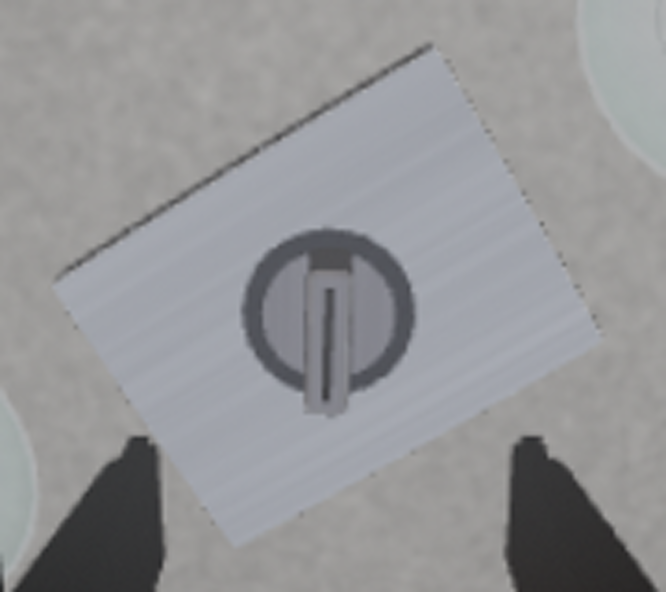

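```bash
python3 -c "
from h import *
import pickle
o,s=pickle.load(open('w1.pkl','rb'))
f=lambda P,z:[fish(o,s,((u+.5)/3.7-.5+230,(v+.5)/3.7-.5+115),z) for u,v in P]
rep('cover',f([(53,284),(432,50),(601,337),(236,546)],21))
rep('wing',f([(309,269),(351,269),(348,415),(304,413)],47))
go((508,178,50),-1)
"
```

```text
cover [[440.0, 189.4], [532.9, 242.8], [574.4, 172.4], [481.3, 117.7]] c [507.2 180.6]
  len 107.2 ang 29.9
  len 81.7 ang -59.4
  len 108.0 ang -149.6
  len 82.7 ang 120.0
wing [[503.7, 197.5], [512.8, 197.2], [511.4, 163.6], [501.5, 164.4]] c [507.4 180.7]
  len 9.1 ang -1.5
  len 33.6 ang -92.4
  len 9.9 ang 175.8
  len 33.2 ang 86.2
t 1.57 pos [509.3 175.7 118.3] jaw -1.4 q [ 13.  -2. 114.  -0.  69.  15.] F [0.3 0.6 0.2] M [-0.09  0.04  0.01] w 56.7
shift cm [ 6.83  0.24 -0.12] roll -0.007 tilt [-0.002 -0.002 -1.   ]
```

Emit:
move_arm(
  moves=[
    {"xyz": [3,0.4,-0.15],"roll": 0.01,"fingers": 0.6},
    {"xyz": [5.5,0.45,-0.15],"roll": 0.01,"fingers": 0.6},
    {"xyz": [7.5,0.45,-0.15],"roll": 0.01,"fingers": 0.6},
    {"xyz": [8,0.45,-0.15],"roll": 0.01,"fingers": 0.6},
  ],
)

```text
clock: 2.08
tool_pos: [505.8, 181.1, 37.0]
orientation: [-154.9, 89.7, -156.7]
ft_force: [-0.5, 0.1, 0.6]
gripper_width: 56.6
```

```bash
python3 -c "
from h import *
go((507.5,180,24),-2)"
```

```text
t 2.08 pos [505.8 181.1  37. ] jaw -1.8 q [ 14.   4. 117.  -0.  60.  16.] F [-0.5  0.1  0.6] M [-0.1   0.05  0.01] w 56.6
shift cm [ 1.3  -0.1   0.18] roll 0.003 tilt [-0.005 -0.002 -1.   ]
```

Emit:
move_arm(
  moves=[
    {"xyz": [0.7,-0.05,0.15],"roll": 0,"fingers": 0.6},
    {"xyz": [1.25,-0.1,0.15],"roll": 0,"fingers": 0.6},
    {"xyz": [1.25,-0.1,0.15],"roll": 0,"fingers": 0.35},
    {"xyz": [1.25,-0.1,0.15],"roll": 0,"fingers": 0.0},
    {"xyz": [1.25,-0.1,0.15],"roll": 0,"fingers": 0.0},
  ],
)

```text
clock: 2.7
tool_pos: [507.6, 180.0, 24.9]
orientation: [-153.6, 89.7, -155.4]
ft_force: [-0.1, -0.0, 0.2]
gripper_width: 32.4
```

Emit:
move_arm(
  moves=[
    {"xyz": [0,0,0],"roll": 0,"fingers": 0},
    {"xyz": [0,0,0],"roll": 0,"fingers": 0},
  ],
)

```text
clock: 2.95
tool_pos: [507.8, 180.1, 25.1]
orientation: [-153.2, 89.7, -155.1]
ft_force: [0.2, -0.1, 0.6]
gripper_width: 12.5
```

```bash
python3 -c "
from h import *
go((507.5,180,150),-2)"
```

```text
t 2.95 pos [507.8 180.1  25.1] jaw -1.9 q [ 14.   5. 117.  -0.  59.  16.] F [ 0.2 -0.1  0.6] M [-0.16  0.1  -0.02] w 12.5
shift cm [-12.49  -0.03  -0.08] roll 0.002 tilt [-0.004 -0.002 -1.   ]
```

Emit:
move_arm(
  moves=[
    {"xyz": [0,0,0],"roll": 0,"fingers": 0},
    {"xyz": [0,0,0],"roll": 0,"fingers": 0},
    {"xyz": [-1,0,0],"roll": 0,"fingers": 0},
    {"xyz": [-3,0,0],"roll": 0,"fingers": 0},
    {"xyz": [-5,0,0],"roll": 0,"fingers": 0},
  ],
)

```text
clock: 3.58
tool_pos: [507.7, 180.1, 75.9]
orientation: [-154.9, 89.7, -156.7]
ft_force: [0.1, -0.1, -2.0]
gripper_width: 9.8
```

```bash
python3 -c "
from h import *
go((507.5,180,170),-2)
o=r.observe();s=snap('wrist','w2.png')"
```

```text
t 3.58 pos [507.7 180.1  75.9] jaw -1.9 q [ 14.   1. 115.  -0.  64.  16.] F [ 0.1 -0.1 -2. ] M [-0.08  0.09 -0.03] w 9.8
shift cm [-9.41 -0.03 -0.06] roll 0.002 tilt [-0.005 -0.002 -1.   ]
```

View pics/w2.png

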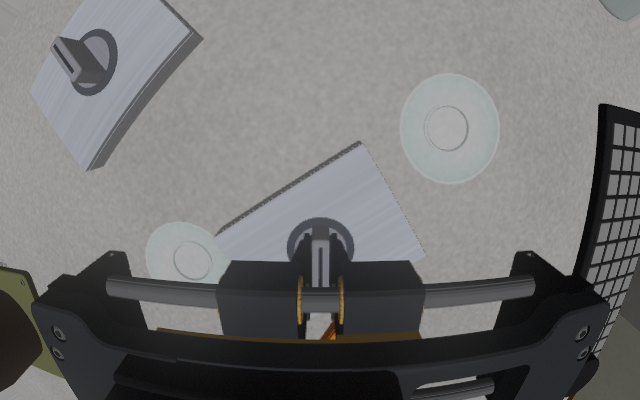

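```bash
python3 -c "
from h import *
import pickle
s=vision.snapshot('wrist');o=r.observe()
P=[(217,232),(360,142),(424,255)]
rep('c',[fish(o,s,p,71.8) for p in P])
go((536,-203,150),-23)"
```

```text
c [[443.8, 192.4], [533.9, 245.0], [577.1, 171.7]] c [518.3 203. ]
  len 104.4 ang 30.3
  len 85.1 ang -59.5
  len 134.9 ang 171.2
t 3.67 pos [510.1 180.7  78.4] jaw -1.9 q [ 14.   1. 115.  -0.  64.  16.] F [ 0.3  0.  -1.3] M [-0.08  0.06 -0.02] w 9.7
shift cm [ -7.13 -38.27   3.84] roll 0.369 tilt [ 0.002 -0.    -1.   ]
```

Emit:
move_arm(
  moves=[
    {"xyz": [-3,-1,0],"roll": 0.03,"fingers": 0},
    {"xyz": [-6.5,-4,0.3],"roll": 0.08,"fingers": 0},
    {"xyz": [-8.5,-8.5,0.8],"roll": 0.13,"fingers": 0},
    {"xyz": [-9,-13,1.3],"roll": 0.18,"fingers": 0},
    {"xyz": [-9,-17.5,1.8],"roll": 0.22,"fingers": 0},
  ],
)

```text
clock: 4.3
tool_pos: [522.4, 3.9, 169.2]
orientation: [4.6, 89.8, -9.9]
ft_force: [0.6, -0.2, -1.7]
gripper_width: 9.9
```

```bash
python3 -c "
from h import *
go((536,-203,150),-23)"
```

```text
t 4.3 pos [522.4   3.9 169.2] jaw -14.5 q [ -5.  -7. 114.  -0.  74.   9.] F [ 0.6 -0.2 -1.7] M [-0.12  0.11  0.04] w 9.9
shift cm [  1.93 -19.69   6.5 ] roll 0.148 tilt [ 0.003 -0.001 -1.   ]
```

Emit:
move_arm(
  moves=[
    {"xyz": [0,-4.5,1.5],"roll": 0.04,"fingers": 0},
    {"xyz": [0,-9,3],"roll": 0.08,"fingers": 0},
    {"xyz": [0,-13.5,4.5],"roll": 0.12,"fingers": 0},
    {"xyz": [0.5,-17.5,5.8],"roll": 0.145,"fingers": 0},
    {"xyz": [1,-19.7,6.5],"roll": 0.148,"fingers": 0},
  ],
)

```text
clock: 4.92
tool_pos: [535.6, -204.7, 158.7]
orientation: [20.7, 89.9, -2.4]
ft_force: [-1.4, 0.1, -1.8]
gripper_width: 9.9
```

Emit:
move_arm(
  moves=[
    {"xyz": [0,0,0],"roll": 0,"fingers": 0},
    {"xyz": [0,0,0],"roll": 0,"fingers": 0},
  ],
)

```text
clock: 5.18
tool_pos: [535.4, -203.8, 158.2]
orientation: [53.7, 89.9, 30.6]
ft_force: [-0.6, -0.5, -1.2]
gripper_width: 10.0
```

```bash
python3 -c "
from h import *
import pickle
go((536,-203,150),-23)
o=r.observe();s=snap('wrist','w3.png');pickle.dump((o,s),open('w3.pkl','wb'))
t=snap('top','t3.png');pickle.dump(t,open('t3.pkl','wb'))
cv2.imwrite('pics/t3c.png',cv2.resize(t['img'][140:290,355:480],None,fx=4,fy=4,interpolation=cv2.INTER_CUBIC))
"
```

```text
t 5.17 pos [ 535.4 -203.8  158.2] jaw -23.1 q [-26.  -0. 108.   0.  72.  -3.] F [-0.6 -0.5 -1.2] M [-0.11  0.1  -0.  ] w 10.0
shift cm [0.82 0.1  0.02] roll -0.001 tilt [ 0.002  0.001 -1.   ]
```

View pics/w3.png

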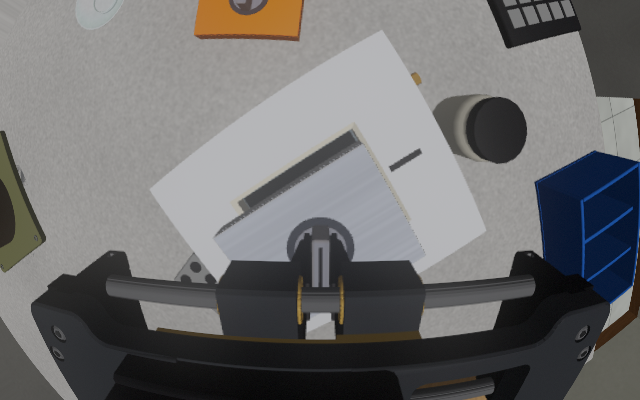

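View pics/t3c.png

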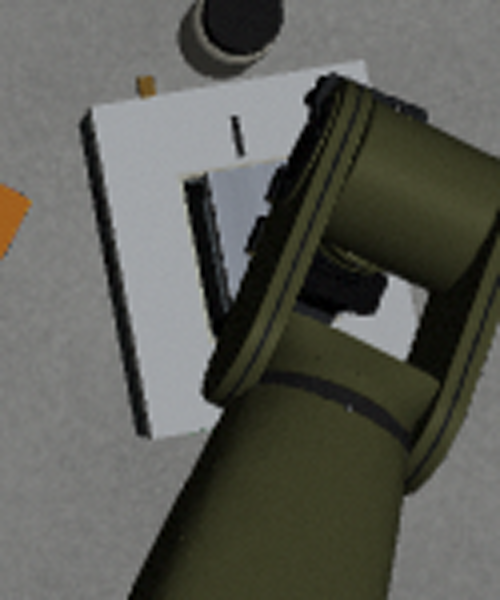

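```bash
python3 -c "
from h import *
s=cv2.imread('pics/w3.png')[110:265,205:435]
cv2.imwrite('pics/w3c.png',cv2.resize(s,None,fx=3.4,fy=3.4,interpolation=cv2.INTER_CUBIC))"
```

```text
(no output)
```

View pics/w3c.png

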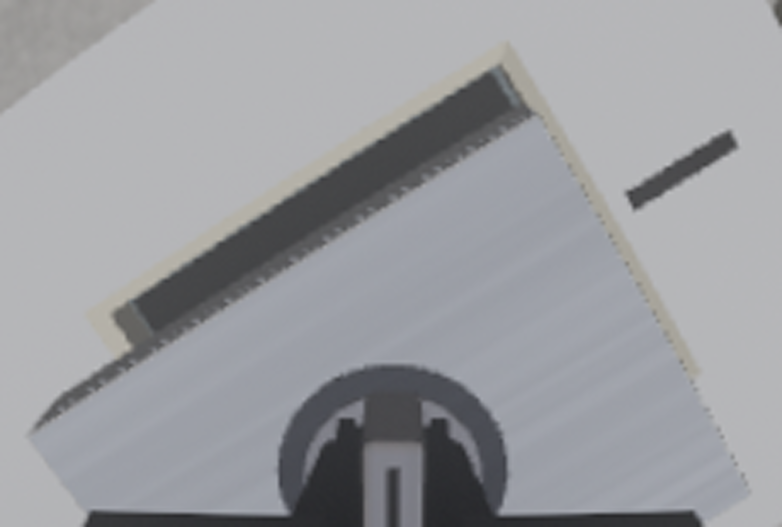

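```bash
python3 -c "
from h import *
import pickle
o,s=pickle.load(open('w3.pkl','rb'))
f=lambda P,z:[fish(o,s,((u+.5)/3.4-.5+205,(v+.5)/3.4-.5+110),z) for u,v in P]
rep('cover',f([(30,433),(540,115),(750,490)],154))
rep('outer',f([(88,312),(508,42),(697,375)],85))
rep('inner',f([(110,313),(498,66)],81))
rep('mark',f([(631,203),(737,139)],85))
rep('unit',f([((150-205)*3.4,(188-110)*3.4),((381-205)*3.4,(31-110)*3.4),((485-205)*3.4,(230-110)*3.4)],85))
"
```

```text
cover [[474.7, -170.8], [581.9, -154.0], [594.9, -234.8]] c [ 550.5 -186.6]
  len 108.5 ang 8.9
  len 81.8 ang -80.9
  len 136.1 ang 152.0
outer [[469.2, -164.4], [587.9, -145.0], [602.5, -239.0]] c [ 553.2 -182.8]
  len 120.3 ang 9.3
  len 95.2 ang -81.2
  len 152.8 ang 150.7
inner [[472.8, -167.4], [584.0, -149.6]] c [ 528.4 -158.5]
  len 112.6 ang 9.1
  len 112.6 ang -170.9
mark [[601.2, -191.2], [631.2, -186.4]] c [ 616.2 -188.8]
  len 30.4 ang 9.0
  len 30.4 ang -171.0
unit [[402.7, -121.9], [636.6, -84.2], [669.0, -279.0]] c [ 569.4 -161.7]
  len 237.0 ang 9.2
  len 197.5 ang -80.6
  len 309.2 ang 149.5
```

```bash
python3 -c "
from h import *
go((536.2,-202.6,98),-23)"
```

```text
t 5.28 pos [ 535.7 -203.6  158.7] jaw -23.0 q [-26.  -0. 108.   0.  72.  -3.] F [ 0.3  0.6 -2.4] M [-0.09  0.07 -0.02] w 9.6
shift cm [ 6.07  0.1  -0.01] roll -0.0 tilt [ 0.002  0.    -1.   ]
```

Emit:
move_arm(
  moves=[
    {"xyz": [1.5,0.1,0],"roll": 0,"fingers": 0},
    {"xyz": [3,0.1,0],"roll": 0,"fingers": 0},
    {"xyz": [4.2,0.1,0],"roll": 0,"fingers": 0},
    {"xyz": [4.5,0.1,0],"roll": 0,"fingers": 0},
  ],
)

```text
clock: 5.78
tool_pos: [535.2, -202.1, 111.7]
orientation: [125.2, 89.9, 102.1]
ft_force: [-0.3, -0.2, -2.7]
gripper_width: 10.0
```

```bash
python3 -c "
from h import *
go((536.2,-202.6,97),-23)
o=r.observe();s=snap('wrist','w4.png')
cv2.imwrite('pics/w4c.png',cv2.resize(s['img'][110:265,205:435],None,fx=3.4,fy=3.4,interpolation=cv2.INTER_CUBIC))"
```

```text
t 5.78 pos [ 535.2 -202.1  111.7] jaw -23.0 q [-26.   2. 110.   0.  68.  -3.] F [-0.3 -0.2 -2.7] M [-0.11  0.11  0.01] w 10.0
shift cm [ 1.47 -0.01  0.11] roll -0.0 tilt [-0.     0.002 -1.   ]
```

View pics/w4c.png

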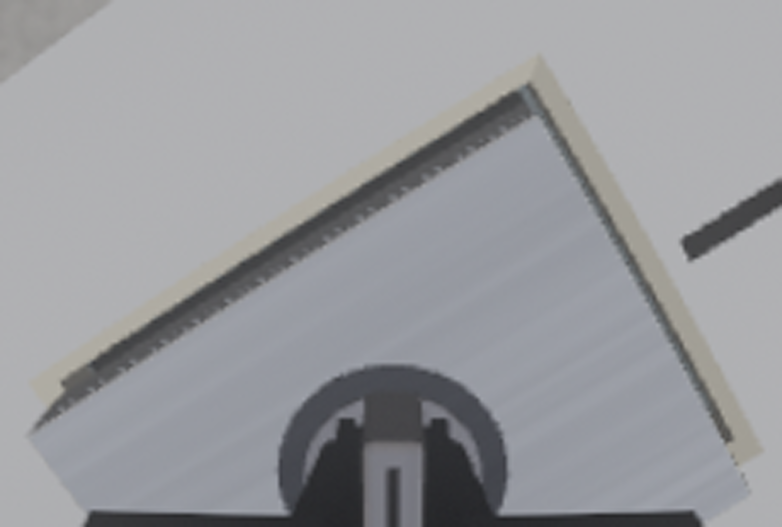

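Emit:
move_arm(
  moves=[
    {"xyz": [0.3,0,0.05],"roll": 0,"fingers": 0},
    {"xyz": [0.7,0,0.05],"roll": 0,"fingers": 0},
    {"xyz": [1.0,0,0.05],"roll": 0,"fingers": 0},
    {"xyz": [1.3,0,0.05],"roll": 0,"fingers": 0},
    {"xyz": [1.4,0,0.05],"roll": 0,"fingers": 0},
  ],
)

```text
clock: 6.45
tool_pos: [535.9, -202.4, 97.9]
orientation: [108.8, 89.9, 85.8]
ft_force: [0.7, 0.2, -1.9]
gripper_width: 10.0
```

```bash
python3 -c "
from h import *
go((536.2,-202.6,97),-23)
o=r.observe();s=snap('wrist','w5.png')
cv2.imwrite('pics/w5c.png',cv2.resize(s['img'][110:265,205:435],None,fx=3.4,fy=3.4,interpolation=cv2.INTER_CUBIC))"
```

```text
t 6.45 pos [ 535.9 -202.4   97.9] jaw -23.0 q [-26.   3. 110.   0.  66.  -3.] F [ 0.7  0.2 -1.9] M [-0.1   0.06  0.01] w 10.0
shift cm [ 0.09 -0.    0.04] roll -0.0 tilt [ 0.     0.001 -1.   ]
```

View pics/w5c.png

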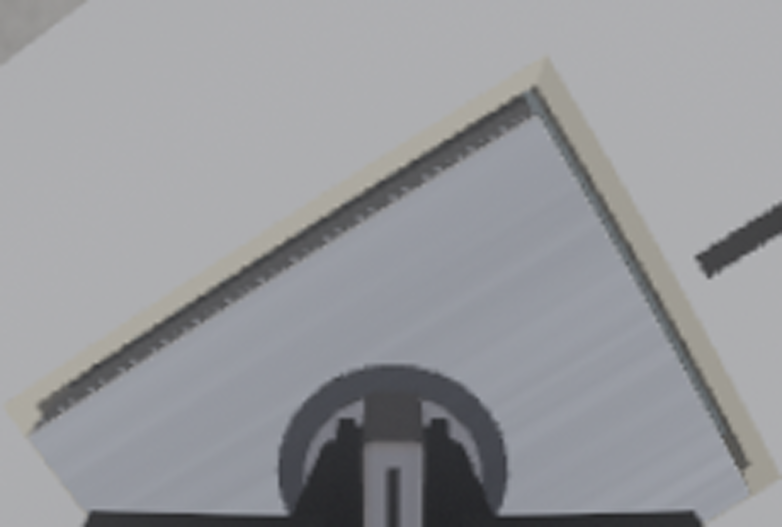

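It is in cleanly and free of side force, just above rest. I'll lower it until the key touches the block.

Emit:
move_arm(
  moves=[
    {"xyz": [0.1,0,0],"roll": 0,"fingers": 0},
    {"xyz": [0.2,0,0],"roll": 0,"fingers": 0},
    {"xyz": [0.2,0,0],"roll": 0,"fingers": 0},
  ],
)

```text
clock: 6.88
tool_pos: [536.2, -202.5, 97.0]
orientation: [89.0, 89.9, 66.0]
ft_force: [-3.0, 1.3, 5.6]
gripper_width: 9.8
```

```bash
python3 -c "
from h import *
go((536.2,-202.6,97),-81)"
```

```text
t 6.88 pos [ 536.2 -202.5   97. ] jaw -23.0 q [-26.   3. 110.   0.  66.  -3.] F [-3.   1.3  5.6] M [ 0.15  0.7  -0.02] w 9.8
shift cm [ 0.   -0.01  0.01] roll 1.012 tilt [ 0.001  0.001 -1.   ]
```

Emit:
move_arm(
  moves=[
    {"xyz": [0,0,0],"roll": 0.12,"fingers": 0},
    {"xyz": [0,0,0],"roll": 0.28,"fingers": 0},
    {"xyz": [0,0,0],"roll": 0.44,"fingers": 0},
    {"xyz": [0,0,0],"roll": 0.6,"fingers": 0},
    {"xyz": [0,0,0],"roll": 0.75,"fingers": 0},
  ],
)

```text
clock: 7.5
tool_pos: [536.7, -202.5, 97.0]
orientation: [89.0, 89.9, 22.7]
ft_force: [0.4, 0.9, -2.0]
gripper_width: 9.8
```

```bash
python3 -c "
from h import *
go((536.2,-202.6,97),-81)"
```

```text
t 7.5 pos [ 536.7 -202.5   97. ] jaw -66.3 q [-26.   3. 110.   0.  66.  40.] F [ 0.4  0.9 -2. ] M [-0.02 -0.02  0.1 ] w 9.8
shift cm [-0.   -0.05 -0.01] roll 0.257 tilt [ 0.002  0.001 -1.   ]
```

Emit:
move_arm(
  moves=[
    {"xyz": [0,0,0],"roll": 0.13,"fingers": 0},
    {"xyz": [0,0,0],"roll": 0.25,"fingers": 0},
    {"xyz": [0,0,0],"roll": 0.26,"fingers": 0},
  ],
)

```text
clock: 7.88
tool_pos: [536.8, -202.4, 96.6]
orientation: [102.2, 89.8, 21.1]
ft_force: [1.3, 0.0, -2.5]
gripper_width: 9.7
```

```bash
python3 -c "
from h import *
import pickle
go((536.2,-202.6,97),-81)
o=r.observe();s=snap('wrist','w6.png');pickle.dump((o,s),open('w6.pkl','wb'))
cv2.imwrite('pics/w6c.png',cv2.resize(s['img'][110:300,205:435],None,fx=3.1,fy=3.1,interpolation=cv2.INTER_CUBIC))"
```

```text
t 7.88 pos [ 536.8 -202.4   96.6] jaw -81.1 q [-26.   3. 110.   0.  66.  55.] F [ 1.3  0.  -2.5] M [-0.04 -0.03  0.04] w 9.7
shift cm [-0.04 -0.06  0.01] roll -0.002 tilt [ 0.002  0.001 -1.   ]
```

View pics/w6c.png

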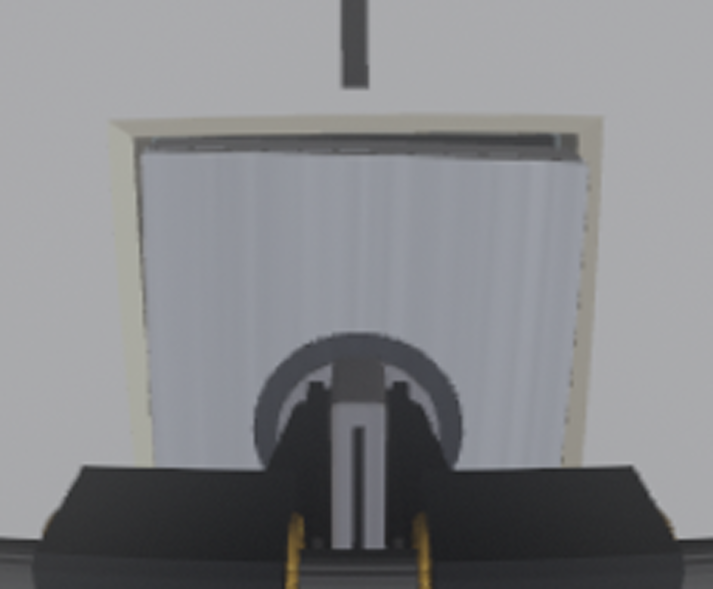

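Emit:
move_arm(
  moves=[
    {"xyz": [0.15,0,0],"roll": 0.02,"fingers": 0},
    {"xyz": [0.3,0,0],"roll": 0.02,"fingers": 0},
    {"xyz": [0.45,0,0],"roll": 0.02,"fingers": 0},
    {"xyz": [0.45,0,0],"roll": 0.02,"fingers": 0},
  ],
)

```text
clock: 8.43
tool_pos: [537.0, -202.5, 92.7]
orientation: [99.0, 89.8, 16.8]
ft_force: [-1.1, 1.1, 2.7]
gripper_width: 9.9
```

```bash
python3 -c "
from h import *
go((536.2,-202.6,89),-81)"
```

```text
t 8.43 pos [ 537.  -202.5   92.7] jaw -82.2 q [-26.   4. 111.   0.  66.  56.] F [-1.1  1.1  2.7] M [0.27 0.43 0.05] w 9.9
shift cm [ 0.36 -0.08 -0.  ] roll -0.021 tilt [ 0.003  0.001 -1.   ]
```

Emit:
move_arm(
  moves=[
    {"xyz": [0.12,-0.05,0],"roll": 0,"fingers": 0},
    {"xyz": [0.25,-0.05,0],"roll": 0,"fingers": 0},
    {"xyz": [0.36,-0.05,0],"roll": 0,"fingers": 0},
    {"xyz": [0.42,-0.05,0],"roll": 0,"fingers": 0},
    {"xyz": [0.42,-0.05,0],"roll": 0,"fingers": 0},
  ],
)

```text
clock: 9.05
tool_pos: [537.0, -202.5, 89.5]
orientation: [94.7, 89.8, 12.5]
ft_force: [-0.5, 3.7, 6.6]
gripper_width: 9.8
```

```bash
python3 -c "
from h import *
go((536.2,-202.6,89),-81)
o=r.observe();s=snap('wrist','w7.png')
cv2.imwrite('pics/w7c.png',cv2.resize(s['img'][110:300,205:435],None,fx=3.1,fy=3.1,interpolation=cv2.INTER_CUBIC))
t=snap('scene','s7.png')
cv2.imwrite('pics/s7c.png',cv2.resize(t['img'][100:250,150:330],None,fx=4,fy=4,interpolation=cv2.INTER_CUBIC))"
```

```text
t 9.05 pos [ 537.  -202.5   89.5] jaw -82.2 q [-26.   4. 111.   0.  65.  56.] F [-0.5  3.7  6.6] M [0.56 0.54 0.1 ] w 9.8
shift cm [ 0.05 -0.08 -0.01] roll -0.021 tilt [ 0.004  0.001 -1.   ]
```

View pics/w7c.png

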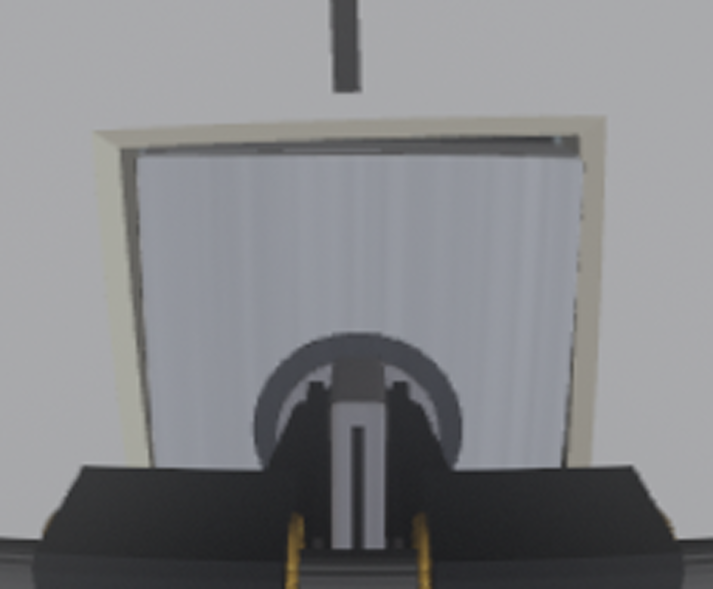

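View pics/s7c.png

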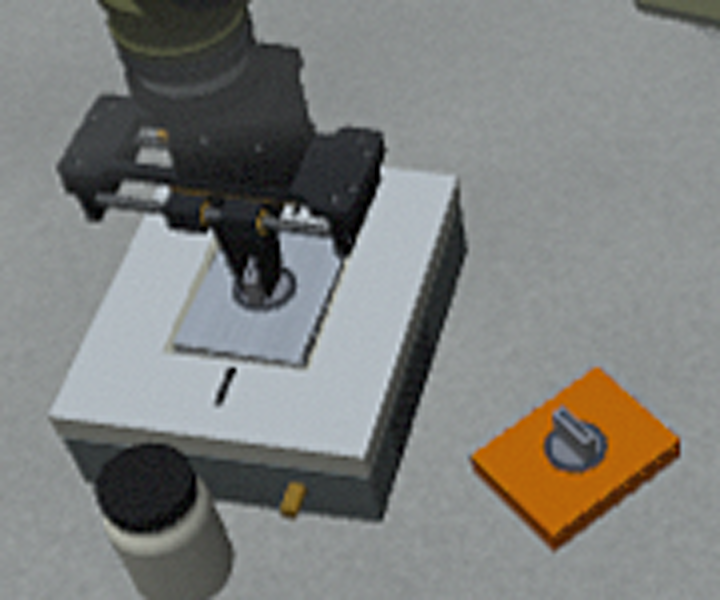

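Emit:
move_arm(
  moves=[
    {"xyz": [0.05,0,-0.1],"roll": -0.02,"fingers": 0},
    {"xyz": [0.15,0,-0.1],"roll": -0.02,"fingers": 0},
    {"xyz": [0.2,0,-0.1],"roll": -0.02,"fingers": 0},
    {"xyz": [0.2,0,-0.1],"roll": -0.02,"fingers": 0},
  ],
)

```text
clock: 9.65
tool_pos: [537.1, -202.4, 89.1]
orientation: [67.7, 89.8, -13.4]
ft_force: [-3.2, 0.6, 8.8]
gripper_width: 9.8
```

```bash
python3 -c "
from h import *
go((536.2,-202.6,89),-81)"
```

```text
t 9.65 pos [ 537.1 -202.4   89.1] jaw -81.1 q [-26.   4. 111.   0.  65.  55.] F [-3.2  0.6  8.8] M [0.09 1.   0.03] w 9.8
shift cm [ 0.01 -0.09  0.  ] roll -0.001 tilt [ 0.004 -0.001 -1.   ]
```

Emit:
move_arm(
  moves=[
    {"xyz": [0.2,-0.05,0],"roll": 0,"fingers": 0},
    {"xyz": [0.3,-0.05,0],"roll": 0,"fingers": 0},
    {"xyz": [0.35,-0.05,0],"roll": 0,"fingers": 0},
    {"xyz": [0.35,-0.05,0],"roll": 0,"fingers": 0},
  ],
)

```text
clock: 10.15
tool_pos: [537.1, -202.6, 89.0]
orientation: [71.1, 89.8, -10.0]
ft_force: [-6.0, 5.2, 17.6]
gripper_width: 10.0
```

```bash
python3 -c "
from h import *
go((536.2,-202.6,89),-81)
o=r.observe();s=snap('wrist','w8.png')
cv2.imwrite('pics/w8c.png',cv2.resize(s['img'][110:300,205:435],None,fx=3.1,fy=3.1,interpolation=cv2.INTER_CUBIC))
import pickle;pickle.dump((o,s),open('w8.pkl','wb'));t=snap('top','t8.png')
"
```

```text
t 10.15 pos [ 537.1 -202.6   89. ] jaw -81.1 q [-26.   4. 111.   0.  65.  55.] F [-6.   5.2 17.6] M [1.02 1.62 0.01] w 10.0
shift cm [-0.   -0.09 -0.01] roll -0.001 tilt [ 0.004 -0.001 -1.   ]
```

View pics/w8c.png

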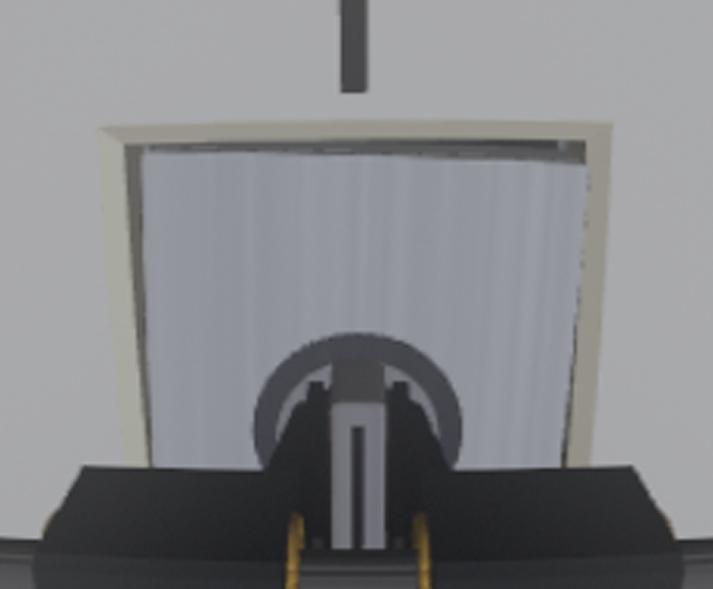

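```bash
python3 -c "
from h import *
import pickle
o,s=pickle.load(open('w8.pkl','rb'))
f=lambda P,z:[fish(o,s,((u+.5)/3.1-.5+205,(v+.5)/3.1-.5+110),z) for u,v in P]
rep('cover',f([(143,151),(587,163)],85)); rep('outer',f([(98,127),(612,122)],85)); rep('mark',f([(353,0),(353,92)],85))
a=cv2.imread('pics/top0.png');b=cv2.imread('pics/t8.png');d=cv2.absdiff(a,b).max(2)
for n,(x,y) in dict(jar1=(341,122),jar2=(413,146),d1=(264,179),d2=(302,256),rack=(436,256),wash=(185,213)).items(): print(n,d[y-14:y+14,x-14:x+14].max())
"; 
```

```text
cover [[584.7, -153.8], [595.3, -235.7]] c [ 590.  -194.8]
  len 82.6 ang -82.6
  len 82.6 ang 97.4
outer [[588.0, -144.7], [603.8, -238.9]] c [ 595.9 -191.8]
  len 95.6 ang -80.5
  len 95.6 ang 99.5
mark [[617.5, -188.1], [601.0, -190.7]] c [ 609.2 -189.4]
  len 16.7 ang -171.1
  len 16.7 ang 8.9
jar1 13
jar2 17
d1 16
d2 16
rack 126
wash 15
```

View pics/t8.png

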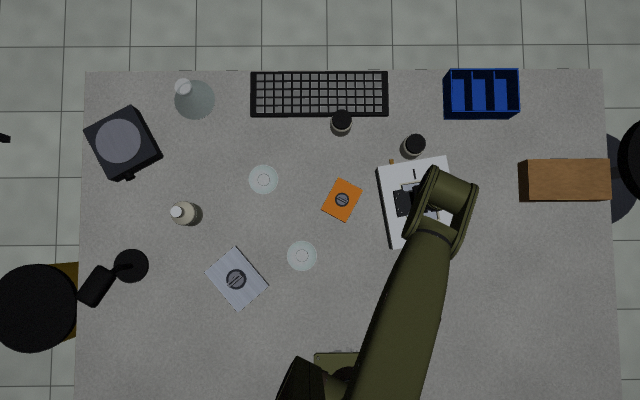

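```bash
python3 -c "
from h import *
go((536.2,-202.6,89),-81)
print(workorder.finish_job())"
```

```text
t 10.25 pos [ 537.1 -202.5   88.9] jaw -81.1 q [-26.   4. 111.   0.  65.  55.] F [-6.7  5.3 17.9] M [0.99 1.67 0.02] w 9.6
shift cm [-0.01 -0.09 -0.01] roll -0.001 tilt [ 0.004 -0.001 -1.   ]
the job is handed in; nothing more can be done
None
```

I set the smaller grey cover into the well and turned its wing clockwise in line with the black marks. Then I pressed the cover down and handed in at 10.25 s, still gripping and pressing.

**Last checks**
- **Pressed home:** the tool stands at z = 88.9 mm, against 89.1 mm expected when flush. It did not go lower when the downward force doubled from 9 to 18 N, so the cover is on the hard stop. I saw no slip of the grip in the wrist camera.
- **Wing:** it lies at 8.9°, the same as the measured angle of the marks.
- **Cover:** it sits about 2° askew within its play, with side forces of about 6 N against the well.
- **Bystanders:** the jars, dishes and bottle are unchanged in the top view. The rack could not be checked there because the arm hides it, but the arm was not taken low near it.

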